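# Put the yellow plug gauge away in its carousel compartment

### The job

Turn the blue slotted cover of the tilted gauge carousel by its white bar knob until its opening lines up squarely with the compartment marked by the yellow tab. Then take the yellow-handled plug gauge and lower it, steel end first, through the opening right down to the floor of that compartment, holding it until it is down rather than letting it drop, and let go. Do not turn the carousel drum itself, and leave the other gauges and the vee block standing where they are.

Things in the scene. Friction and masses are not known exactly. Their poses are not given: they have to be found in the camera images.
- cover (a joint): Blue round dial cover, 212 mm diameter, 5 mm thick, lying on top of the carousel drum. Turns about the dial axis with light friction (about 0.15 N m) and stays where left; its only stops are at -3.0 and 9.3 rad. Value in rad is its angle relative to the drum: 0 (or 2 pi) = opening exactly over the yellow compartment, growing counter-clockwise as seen looking down on the cover. Starts anywhere between 1.0 and 5.28.
- knob_grip (a point): Point on the dial axis inside the white bar knob in the middle of the cover, 30 mm above the cover's top face. The bar is 70 mm long, 16 mm thick, 45 mm tall and stands on the cover. Frame turns with the cover: z = dial axis, pointing up out of the cover (leaning 26 degrees from vertical, towards the robot and its right); x = along the bar and towards the opening; y = across the bar.
- opening (a point): Centre of the opening in the cover, at the cover's top face, 74 mm from the dial axis; edged in white. The opening is 52 mm wide (tangentially) and runs from 46 to about 100 mm from the axis. Same axes as knob_grip.
- yellow_mouth (a point): Point of the yellow compartment's centre line level with the cover's top face, 74 mm from the dial axis: opening must come here. Frame fixed in the drum: x = radially outwards, z = dial axis, up out of the drum.
- yellow_floor (a point): Centre of the floor of the yellow compartment, 71 mm below yellow_mouth along the dial axis. The white drum (216 mm diameter, 70 mm deep) has six equal wedge-shaped compartments, 42 to 104 mm from the axis, about 70 mm wide at the middle, between 3 mm walls. Same axes as yellow_mouth.
- yellow_tab (a point): Middle of the top of the yellow tab, 36 x 22 x 14 mm, on the drum's outside by the yellow compartment, 117 mm from the dial axis. Other compartments have blue, red and white tabs. The drum sits very stiffly (6 N m) on its stand and must not be turned; the yellow tab may start in any direction round the dial.
- stand: White stand fixed to the table: base plate 210 x 200 x 18 mm, origin at the centre of its underside. Carries the drum, whose axis passes 85 mm above the origin (the centre of the drum's underside) and leans 26 degrees from vertical towards the stand's -x side.
- gauge_yellow: Plug gauge to be put away, standing loose and upright on the mat. Steel end 34 mm diameter, 55 mm long, below; yellow round handle 24 mm diameter, 75 mm long, above; 130 mm in all, about 0.32 kg. Origin: centre of the steel end's flat underside; z up along the gauge. In its compartment it stands out about 59 mm above the cover.
- gauge_blue: Bystander: the same gauge with a blue handle, at least 75 mm away centre to centre. Leave standing.
- gauge_red: Bystander: the same gauge with a red handle, at least 75 mm away centre to centre. Leave standing.
- vee_block: Bystander: dark steel vee block 70 x 60 x 42 mm, loose on the table. Origin: centre of its underside. Leave alone.
- mat: Black rubber mat 130 x 320 x 6 mm, fixed, on which the three gauges stand. Origin: centre of its underside.

How it is judged:
By the outcome, as a careful person would: the job done as asked, in the order asked, and still so for the second after the job is handed in, with the robot touching nothing.
It also fails if it takes over 72 s, if anything falls off the work surface, if the arm or the gripper's body presses on something with over 40 N, if the wrist force passes 120 N, or if a joint passes its speed limit or range.

### The arm

A 6-joint arm with a two-finger parallel gripper is mounted at the origin on the work surface. World frame = base frame: x ahead of the robot, y to its left, z up, the work surface at z = 0. Lengths are in m, angles in rad, forces in N, time in s.
With the tool pointing down it reaches from about 0.3 to 0.875 m from the base axis. Payload 6.4 kg.
Tool frame: the origin (TCP) lies midway between the tips of the shut fingers; the grasp point (between the pads) lies 19 mm behind it (ctrl.tcp_to_grasp is the distance from the TCP to the grasp point, in m); z points along the fingers, y is the direction in which the jaws open and shut (so a half turn about z gives the same grasp; the last joint's range is limited). The gripper opens to 85 mm and grips with 20 to 120 N. Pads are 22 mm wide; open, the fingers measure 114 mm over their backs; the gripper's body (76 mm by 85 mm) begins 54 mm behind the grasp point. The pads swing forward as they close: fully open they stand 13 mm farther back than shut.
Start: joints at [-1.461, 0.181, 1.607, -0, 1.354, -0.206], TCP at [0.179, -0.547, 0.231] pointing down, gripper open.
Joint ranges: [-2.99, 2.99], [-0.89, 2.07], [0.3, 2.58], [-1.14, 4.28], [0, 2.63], [-3.12, 3.12]. Speed limits (rad/s): [2.57, 2.57, 3.01, 3.14, 3.14, 3.14].

### API

Orientations are given as a unit quaternion [w, x, y, z].
In Python, from bench import monitor, imaging, order, spotter, ctrl gives the robot as it stands.
- The arm moves only by the shell command python3 -m pendant 'ROWS'. ROWS is JSON, a list that holds one entry, the list of rows, each a list of 5 numbers: the shift along the world's x, y, z in mm, then the turn about the world's z in degrees, then the finger opening in mm, from 0 to 85.4. A call has 1 to 8 rows; each row shifts and turns the commanded pose from where the row before left it; what a row does not reach is not made up. A row lasts 1/8 s, in which the tool goes at most 62.5 mm and 10.7 degrees, less where a joint would pass 70% of its speed; a pose out of reach is approached as far as the arm can. A call with a gripper value outside its range is refused whole. The fingers move at their own pace and stop on an object; the grip force is fixed at half the most. Time passes only in rows, so rows that do not move let the fingers close. It gives the time, the measured TCP pose, the force and the opening at its end, in the units of the state.
- monitor.get_obs(): the state, without advancing time (a new reading comes with each control period).
- imaging.camera(name): name is "scene" or "top" or "wrist"; returns a dict with "img" (420x560x3 uint8, red, green, blue), "vfov" (degrees; the focal length in pixels is half the picture's height over the tangent of half this angle, whatever the lens; pixels are square), "cx", "cy" (the principal point, pixels), "origin" and "orientation" of the camera in the world. Camera axes: x right, y down, z forward; pixel columns grow to the right and rows downward; lengths in m; the calibration is good to about 2 mm. A picture is of the moment at which its call begins. There is no depth.
- order.hand_in(): hands the job in, once; it reports no verdict.
Trained networks look in the newest picture that a camera, given by its name, has taken for a name from the list of things; names that differ only in an ending like _2 or _b are one class to them, and where a whole thing is asked for, a point or a joint stands for the part that bears it (a point fixed in the world has none). Each returns a list of dicts, best first, with "confidence" (0 to 1); they miss things now and then, are a little off and sometimes report something else, mostly with a low value. They report only what shows in the picture. A call takes as long as a camera call.
- spotter.recognise(camera, thing): "at" ([x, y, z] in m, in the coordinates of the camera as it stood for that picture, good to about 4 mm: the middle of the surface that is visible of it).
- spotter.tip_of(camera, thing): "at" ([x, y, z] in m, in the coordinates of the camera as it stood for that picture, good to about 4 mm: a listed point, or the origin of a listed thing).
The state is a dict: "time_s": time; "q": joint angles; "dq": joint speeds; "joint_efforts": joint torques, N m; "eef_pos": TCP position; "eef_rot": TCP orientation; "wrist_force": force on the tool from outside, world axes, zero at the start; "torque": the same for the moment, N m; "opening": opening from 0.0 (shut) to 1.0 (fully open).
Only numpy, scipy, OpenCV 4.12 (cv2) and the standard library are available. Lean on these libraries where they do the work, as an engineer would, in place of code of your own. Each camera call takes 0.05 s, during which the arm holds its last target. There are 200 camera calls.

## Working session

There is one attempt and no reset: what is moved stays moved. The work goes in short steps, Python scripts to look and compute and a shell command to move; the robot and the scene stay as the last step left them, time stands still between calls to the robot, and variables do not carry over. Pictures are saved under pics/ and viewed, about 8 in all and at most 12, crops included, and the job is handed in when it is done.

```bash
mkdir -p pics
cat > h.py <<'E'
import numpy as np, cv2
from scipy.spatial.transform import Rotation as R
from bench import monitor, imaging, order, spotter, ctrl
def rot(q): return R.from_quat([q[1],q[2],q[3],q[0]])
def cam(n,save=None):
    c=imaging.camera(n)
    if save: cv2.imwrite('pics/'+save,c['img'][:,:,::-1])
    c['f']=210/np.tan(np.radians(c['vfov'])/2); return c
def w(c,p): return rot(c['orientation']).apply(p)+np.array(c['origin'])
def px(c,P):
    p=rot(c['orientation']).inv().apply(np.array(P)-c['origin']); return np.round([c['cx']+c['f']*p[0]/p[2],c['cy']+c['f']*p[1]/p[2]])
def find(n,c,things,fn='tip_of'):
    for t in things:
        r=getattr(spotter,fn)(n,t)
        for d in r[:2]: print(n,t,np.round(1000*w(c,d['at'])),round(d['confidence'],2),px(c,w(c,d['at'])))
E
python3 - <<'E'
from h import *
for n in('scene','top'):
    c=cam(n,n+'1.png'); print(n,c['vfov'],np.round(c['origin'],3),np.round(rot(c['orientation']).as_matrix()[:,2],2))
    find(n,c,['knob_grip','opening','yellow_mouth','yellow_floor','yellow_tab','stand','gauge_yellow','gauge_blue','gauge_red','vee_block','mat'])
o=monitor.get_obs();print(o);print(ctrl.tcp_to_grasp)
a=cv2.imread('pics/scene1.png');b=cv2.imread('pics/top1.png');
E
```

```text
scene 42.52162181678709 [ 1.098 -0.753  1.026] [-0.37  0.58 -0.72]
scene knob_grip [481.  93. 182.] 0.85 [250. 143.]
scene opening [437. 148. 141.] 0.83 [249. 139.]
scene yellow_mouth [507.  28. 145.] 0.86 [245. 174.]
scene yellow_mouth [439. 146. 140.] 0.6 [249. 140.]
scene yellow_floor [532.  42.  77.] 0.59 [258. 194.]
scene yellow_tab [514. -14. 124.] 0.74 [238. 191.]
scene yellow_tab [507.  27. 144.] 0.31 [245. 174.]
scene stand [525. 119.   1.] 0.83 [273. 196.]
scene gauge_yellow [ 504. -358.    6.] 0.75 [150. 322.]
scene gauge_blue [ 469. -259.    2.] 0.81 [167. 285.]
scene gauge_red [ 432. -171.    7.] 0.6 [178. 252.]
scene vee_block [ 774. -132.   -4.] 0.78 [308. 303.]
scene mat [ 463. -267.    1.] 0.84 [163. 287.]
top 46.76263197445571 [ 0.569 -0.059  1.31 ] [ 0.04 -0.01 -1.  ]
top knob_grip [481.  96. 180.] 0.72 [216. 260.]
top opening [438. 150. 140.] 0.6 [196. 276.]
top yellow_mouth [503.  28. 142.] 0.84 [247. 249.]
top yellow_floor [ 500. -366.    9.] 0.41 [398. 249.]
top yellow_floor [ 464. -255.    6.] 0.26 [356. 262.]
top yellow_tab [517. -11. 127.] 0.84 [264. 243.]
t
[... 370 characters left out ...]
2.] 0.87 [358. 262.]
{'time_s': 1.2, 'q': array([-1.46128451e+00,  1.80818535e-01,  1.60701228e+00,  4.49800740e-05,
        1.35382905e+00, -2.06271317e-01]), 'dq': array([-0.00149258,  0.00077193, -0.00039003, -0.00069293,  0.00049223,
       -0.00059895]), 'joint_efforts': array([-2.77785248e-04, -4.44857883e+01, -3.51678836e+01, -2.63645452e-04,
        8.57343839e-04,  2.66229142e-05]), 'eef_pos': array([ 0.1786185 , -0.54655339,  0.23127208]), 'eef_rot': array([-3.25067611e-05,  9.87561761e-01,  1.57231569e-01,  2.35622157e-05]), 'wrist_force': array([-0.52078357, -0.05684637,  1.07576631]), 'torque': array([-0.0522049 ,  0.01106891,  0.01901839]), 'opening': 0.9986655512238047}
0.0187
```

View pics/scene1.png

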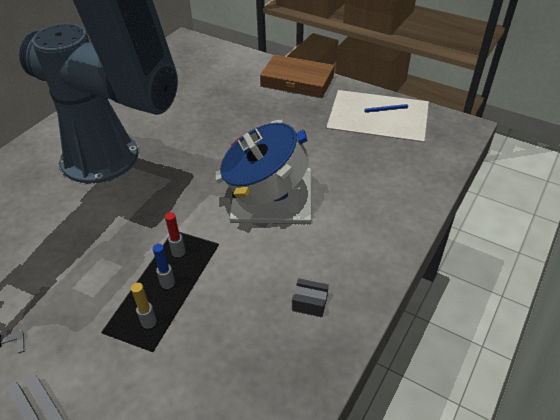

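View pics/top1.png

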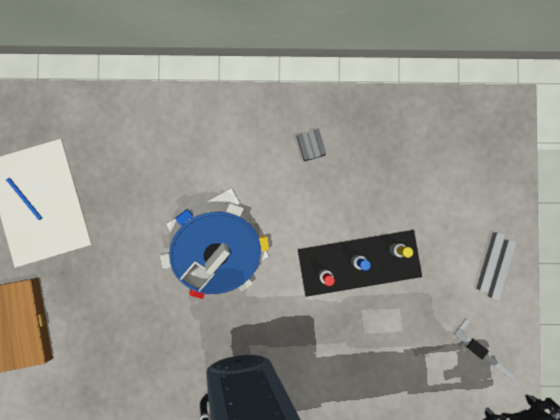

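```bash
cat > geo.py <<'E'
import numpy as np
from scipy.spatial.transform import Rotation as R
S=np.array([521.,117.,85.]); K=np.array([481.,94.5,181.])
n=K-S; h=n[:2]/np.linalg.norm(n[:2]); s=np.radians(26); n=np.array([*(np.sin(s)*h),np.cos(s)])
C=S+77*n; C=(C+K-30*n)/2
u=np.array([505,28,143.5])-C; u-=n*(u@n); u/=np.linalg.norm(u); t=np.cross(n,u)
def ang(p):
    d=np.array(p)-C; return np.degrees(np.arctan2(d@t,d@u))
def push(th,along=24,half=11,lat=14.5,clr=8,gap=0):
    a=np.radians(th); X=np.cos(a)*u+np.sin(a)*t; Y=np.cross(n,X)
    m=np.array([*Y[:2],0]); m/=np.linalg.norm(m); l=np.cross(m,[0,0,1]); l*=np.sign(l@X)
    g=np.stack(np.meshgrid(np.linspace(-35,35,71),np.linspace(-8,8,5),np.linspace(0,45,46)),-1).reshape(-1,3)
    B=C+g@np.array([X,Y,n])
    P=C+along*X+25*n
    for _ in range(6):
        zt=max(C[2]-((P+i*half*m+j*lat*l-C)[:2]@n[:2])/n[2] for i in(-1,1) for j in(-1,1))+clr
        b=B[(B[:,2]>zt)&(abs((B-P)@l)<lat)]
        P=P+m*((b@m).min()-half-gap-P@m)
    yaw=np.degrees(np.arctan2(l[1],l[0]))
    return np.array([P[0],P[1],zt,yaw])
E
python3 - <<'E'
from geo import *
print(n,C,u,t, 'open',ang([437.5,149,140.5]))
p0=None
print('gap',np.round(push(-137,gap=18),1))
for th in range(-137,4,10):
    p=push(th); print(th,np.round(p,1),None if p0 is None else np.round(p-p0,1)); p0=p
E
```

```text
[-0.38207357 -0.21491638  0.89879405] [492.02127116 100.69946503 154.12166009] [ 0.17970654 -0.97129462 -0.15585996] [0.90649068 0.1019692  0.40972788] open -137.46715178401595
gap [485.8 139.7 176.6 143.7]
-137 [476.9 127.6 169.9 143.7] None
-127 [471.5 126.2 167.9 154.3] [-5.4 -1.4 -2.  10.6]
-117 [466.6 123.7 165.6 164.6] [-4.9 -2.4 -2.3 10.2]
-107 [462.4 120.4 163.1 174.4] [-4.2 -3.3 -2.5  9.9]
-97 [ 458.9  116.3  160.5 -176. ] [  -3.5   -4.2   -2.7 -350.5]
-87 [ 456.3  111.4  157.8 -166.8] [-2.6 -4.9 -2.7  9.3]
-77 [ 454.8  105.9  155.2 -157.7] [-1.6 -5.5 -2.6  9.1]
-67 [ 454.   100.6  153.2 -148.7] [-0.8 -5.3 -2.   9. ]
-57 [ 452.6   97.1  152.4 -139.7] [-1.4 -3.5 -0.7  9. ]
-47 [ 451.6   92.9  151.6 -130.5] [-1.  -4.1 -0.9  9.1]
-37 [ 451.3   88.2  150.6 -121.2] [-0.3 -4.7 -0.9  9.4]
-27 [ 451.9   83.1  149.7 -111.5] [ 0.6 -5.1 -0.9  9.7]
-17 [ 453.6   77.7  149.  -101.5] [ 1.7 -5.4 -0.8 10. ]
-7 [456.5  72.4 148.5 -91.1] [ 3.  -5.3 -0.5 10.4]
3 [460.7  67.5 148.3 -80.3] [ 4.2 -4.9 -0.2 10.7]
```

```bash
python3 -m pendant '[[[22,49,20,5,0],[22,49,20,5,0],[22,49,0,5,0],[22,49,0,5,0],[22,49,0,5,0],[22,49,0,5,0],[22,49,0,5.6,0],[22,49,0,0,0]]]'; python3 -m pendant '[[[22,49,0,0,0],[22,49,0,0,0],[22,49,0,0,0],[22,49,0,0,0],[22,49,0,0,0],[22,49,0,0,0],[0,0,-20,0,0],[0,0,0,0,0]]]'
python3 - <<'E'
from h import *
for n in('wrist','scene','top'):
    c=cam(n,n+'2.png'); find(n,c,['knob_grip','opening','yellow_mouth'])
E
```

```text
time_s: 2.2
eef_pos: [0.3551, -0.1531, 0.2717]
eef_rot: [0.001, 0.892, 0.452, 0.0]
wrist_force: [0.9, 0.6, 0.5]
opening: -0.002
time_s: 3.2
eef_pos: [0.4854, 0.14, 0.2497]
eef_rot: [-0.001, 0.892, 0.452, -0.002]
wrist_force: [-0.9, -0.4, 0.1]
opening: -0.0
wrist knob_grip [487.  94. 180.] 0.69 [317. 271.]
wrist yellow_mouth [507.  29. 144.] 0.76 [375. 296.]
scene opening [437. 147. 142.] 0.67 [249. 139.]
scene opening [ 472. -257.    4.] 0.29 [168. 284.]
scene yellow_mouth [ 462. -266.    4.] 0.23 [163. 285.]
top knob_grip [478.  97. 183.] 0.7 [216. 261.]
top opening [438. 148. 139.] 0.56 [196. 276.]
top yellow_mouth [503.  28. 141.] 0.69 [247. 249.]
top yellow_mouth [ 464. -254.    6.] 0.51 [356. 262.]
```

View pics/wrist2.png

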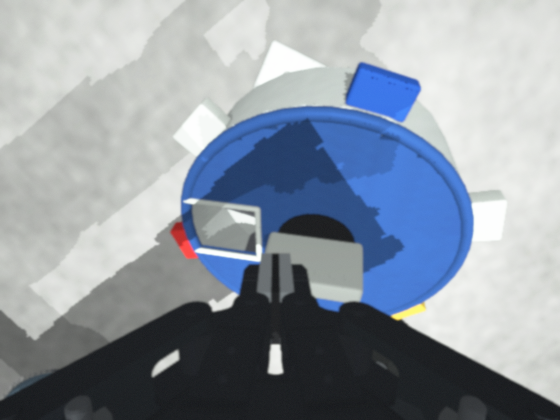

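```bash
python3 -m pendant '[[[0,0,-40,0,0],[0,0,-33,0,0],[0,0,0,0,0]]]'; python3 -m pendant '[[[-9,-12,-6,0,0],[-5.4,-1.4,-2.5,10.6,0],[-4.9,-2.4,-2.3,10.2,0],[-4.2,-3.3,-2.5,9.9,0],[-3.5,-4.2,-2.7,9.5,0],[0,0,0,0,0]]]'
python3 - <<'E'
from h import *
from geo import *
for n_ in('scene','top'):
    c=cam(n_,n_+'3.png'); find(n_,c,['knob_grip','opening'])
    for d in spotter.tip_of(n_,'opening')[:1]: print(ang(1000*w(c,d['at'])))
E
```

```text
time_s: 4.18
eef_pos: [0.4845, 0.1393, 0.1758]
eef_rot: [-0.001, 0.892, 0.452, -0.003]
wrist_force: [0.2, -0.1, -0.2]
opening: -0.001
time_s: 4.92
eef_pos: [0.4608, 0.1161, 0.1644]
eef_rot: [0.001, 0.683, 0.73, 0.002]
wrist_force: [0.0, 3.8, 2.8]
opening: 0.002
scene knob_grip [482.  95. 181.] 0.7 [251. 144.]
scene opening [424. 105. 127.] 0.66 [235. 151.]
-99.28451772549948
top knob_grip [479.  97. 180.] 0.71 [216. 260.]
top opening [424. 106. 125.] 0.55 [215. 281.]
-99.63772768245482
```

```bash
python3 -m pendant '[[[-3.5,-4.9,-3.5,9.3,0],[-2,-5.5,-3.5,9.1,0],[-1,-5.3,-3,9,0],[-1.4,-3.5,-1.5,9,0],[-1,-4.1,-1,9.1,0],[-0.3,-4.7,-1,9.4,0],[0,0,0,0,0]]]'
python3 - <<'E'
from h import *
from geo import *
for n_ in('scene','top'):
    c=cam(n_,n_+'4.png')
    for d in spotter.tip_of(n_,'opening')[:1]: print(d['confidence'],1000*w(c,d['at']),ang(1000*w(c,d['at'])))
E
```

```text
time_s: 6.2
eef_pos: [0.449, 0.0881, 0.1478]
eef_rot: [-0.002, 0.27, 0.963, -0.0]
wrist_force: [-2.9, 3.6, 0.8]
opening: -0.004
0.65 [447.76038513  48.59204586 124.68020798] -50.590066620402425
0.59 [447.8948062   49.70621205 122.22964517] -51.366144760589805
```

```bash
python3 -m pendant '[[[1.5,-4,0,5,0],[3,-4,0,7,0],[3,-3,0,8,0],[4,-3,0,7,0],[0,0,0,0,0]]]'
python3 - <<'E'
from h import *
from geo import *
for n_ in('scene','top'):
    c=cam(n_,n_+'5.png')
    for d in spotter.tip_of(n_,'opening')[:1]: print(d['confidence'],1000*w(c,d['at']),ang(1000*w(c,d['at'])))
E
```

```text
time_s: 7.02
eef_pos: [0.4566, 0.0744, 0.1464]
eef_rot: [-0.006, 0.036, 0.999, -0.0]
wrist_force: [-17.5, 1.7, 4.0]
opening: 0.002
0.97 [487.63618612  27.18308955 133.63549049] -15.063425930184833
0.63 [487.83587116  32.23443416 133.63088666] -15.540035205809675
```

```bash
python3 -m pendant '[[[2,-1,1,3,0],[2,-1,1,3,0],[0,0,0,0,0],[0,0,0,0,0]]]'
python3 - <<'E'
from h import *
from geo import *
for n_ in('scene','top'):
    c=cam(n_,n_+'6.png')
    for d in spotter.tip_of(n_,'opening')[:1]: print(d['confidence'],1000*w(c,d['at']),ang(1000*w(c,d['at'])))
E
```

```text
time_s: 7.72
eef_pos: [0.4584, 0.0722, 0.147]
eef_rot: [-0.009, -0.016, 1.0, -0.0]
wrist_force: [-21.8, -1.3, 0.4]
opening: 0.001
0.62 [494.36883133  27.98396856 137.04871204] -9.459894996632675
0.84 [494.54594457  29.94872842 139.31247657] -8.743311138205875
```

```bash
python3 -c "
import cv2
a=cv2.imread('pics/scene6.png')[100:230,180:330];b=cv2.imread('pics/top6.png')[190:320,140:290]
cv2.imwrite('pics/c6.png',cv2.resize(cv2.hconcat([a,b]),None,fx=2.6,fy=2.6,interpolation=2))"
```

```text
(no output)
```

View pics/c6.png

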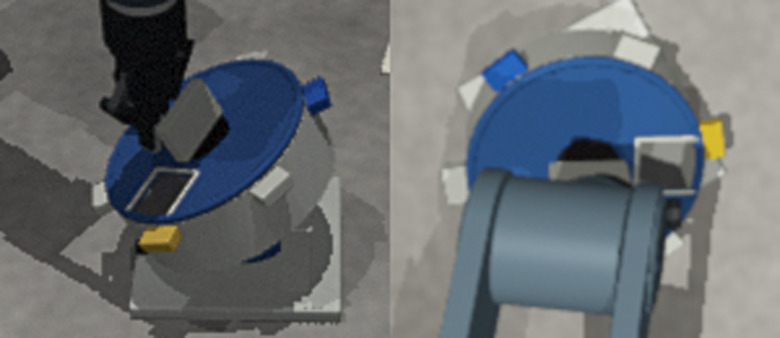

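```bash
python3 -m pendant '[[[2,-1,0,3,0],[2,-1,0,3,0],[0,0,0,0,0],[0,0,0,0,0]]]'
python3 - <<'E'
from h import *
from geo import *
for n_ in('scene','top'):
    c=cam(n_,n_+'7.png')
    for d in spotter.tip_of(n_,'opening')[:1]: print(d['confidence'],1000*w(c,d['at']),ang(1000*w(c,d['at'])))
E
```

```text
time_s: 8.43
eef_pos: [0.4631, 0.0688, 0.1477]
eef_rot: [-0.008, -0.068, 0.998, -0.001]
wrist_force: [-21.2, -6.6, 2.8]
opening: 0.003
0.79 [515.41930997  30.90404409 147.12891581] 8.733838469455707
0.78 [517.02078859  34.21107053 147.51697693] 10.6448010066125
```

```bash
python3 -m pendant '[[[-10,0,0,0,0],[-10,0,5,0,0],[-10,0,50,0,0],[-20,0,50,0,0],[-30,0,30,0,0],[0,0,0,0,0]]]'
python3 - <<'E'
from h import *
from geo import *
for n_ in('scene','top','wrist'):
    c=cam(n_,n_+'8.png')
    find(n_,c,['yellow_tab','yellow_mouth','knob_grip'])
    for d in spotter.tip_of(n_,'opening')[:2]: print(d['confidence'],1000*w(c,d['at']),ang(1000*w(c,d['at'])))
a=cv2.imread('pics/scene8.png')[100:230,180:330];b=cv2.imread('pics/top8.png')[190:320,140:290]
cv2.imwrite('pics/c8.png',cv2.resize(cv2.hconcat([a,b]),None,fx=2.6,fy=2.6,interpolation=2))
E
```

```text
time_s: 9.38
eef_pos: [0.3907, 0.07, 0.2894]
eef_rot: [0.004, -0.068, 0.998, -0.001]
wrist_force: [0.2, 0.2, 0.3]
opening: 0.001
scene yellow_tab [513. -12. 129.] 0.95 [239. 189.]
scene yellow_tab [ 503. -358.    5.] 0.17 [150. 322.]
scene yellow_mouth [511.  25. 145.] 0.8 [246. 175.]
scene knob_grip [482.  94. 179.] 0.91 [251. 144.]
0.66 [515.25325441  30.82663395 148.12210926] 8.937241238573488
top yellow_tab [514. -13. 125.] 0.98 [264. 245.]
top yellow_mouth [505.  28. 145.] 0.81 [247. 249.]
top yellow_mouth [ 427. -167.    9.] 0.75 [323. 276.]
top knob_grip [483.  95. 182.] 0.63 [216. 259.]
0.73 [517.57912964  32.40209565 146.35686263] 10.232495230118015
wrist yellow_tab [516. -11. 130.] 0.71 [178. 302.]
wrist yellow_mouth [507.  28. 143.] 0.97 [215. 307.]
wrist yellow_mouth [516. -13. 129.] 0.21 [176. 302.]
```

View pics/c8.png

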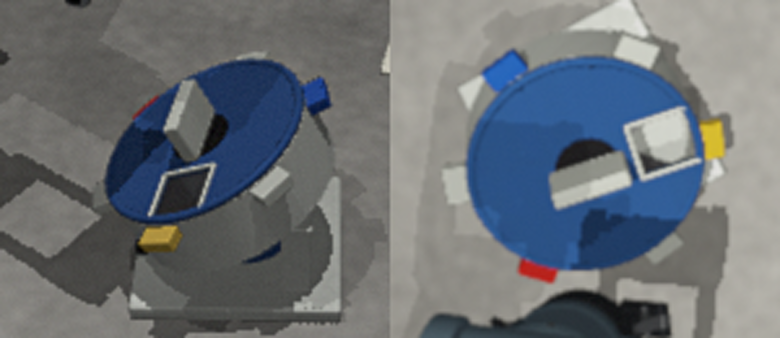

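```bash
python3 -m pendant '[[[11,3,-5,-10.6,45],[11,3,-5,-10.6,45],[11,3,-5,-10.6,45],[11,3,-5,-10.6,45],[11,3,-5,-10.6,45],[11,3,-5,-10.6,45],[11,3,-5,-10.6,45],[11,2.3,-5,-10.6,45]]]';  python3 -m pendant '[[[0,0,0,-4.5,45],[0,0,0,0,45]]]'
python3 - <<'E'
from h import *
from geo import *
c=cam('wrist','wrist9.png'); find('wrist',c,['knob_grip','yellow_mouth','opening'])
for d in spotter.tip_of('wrist','opening')[:1]: print(ang(1000*w(c,d['at'])))
q=monitor.get_obs()['eef_rot'];print(monitor.get_obs()['eef_pos'],'yaw y',np.degrees(2*np.arctan2(q[2],q[1]))-90)
E
```

```text
time_s: 11.12
eef_pos: [0.4783, 0.0936, 0.2456]
eef_rot: [-0.0, 0.625, 0.781, -0.0]
wrist_force: [-1.2, 0.7, -0.1]
opening: 0.528
time_s: 11.38
eef_pos: [0.4779, 0.0935, 0.2456]
eef_rot: [-0.0, 0.652, 0.758, -0.0]
wrist_force: [-0.6, 0.1, -0.1]
opening: 0.53
wrist knob_grip [486.  93. 182.] 0.78 [289. 229.]
[0.47789743 0.09340637 0.24593141] yaw y 8.541885834230783
```

View pics/wrist9.png

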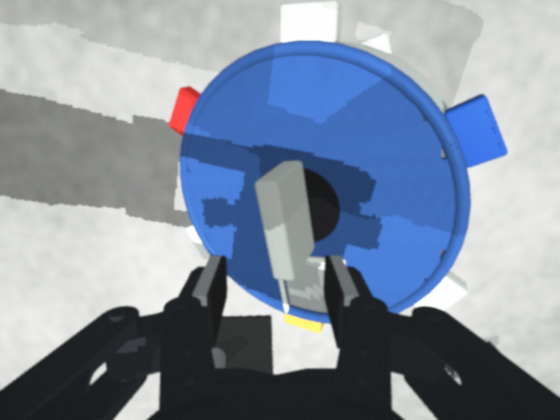

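```bash
python3 -m pendant '[[[1,0,-40,0,45],[0,0,-30,0,45],[0,0,0,0,45]]]'; python3 -m pendant '[[[0,0,0,0,36],[0,0,0,0,32],[0,0,0,0,29],[0,0,0,0,26],[0,0,0,0,24],[0,0,0,0,24]]]'
python3 - <<'E'
from h import *
from geo import *
for n_ in('scene','top'):
    c=cam(n_,n_+'10.png')
    for d in spotter.tip_of(n_,'opening')[:1]: print(d['confidence'],1000*w(c,d['at']),ang(1000*w(c,d['at'])))
E
```

```text
time_s: 12.0
eef_pos: [0.477, 0.0935, 0.1737]
eef_rot: [-0.002, 0.653, 0.758, -0.002]
wrist_force: [-0.9, -0.5, -0.1]
opening: 0.525
time_s: 12.75
eef_pos: [0.4812, 0.0935, 0.1774]
eef_rot: [0.002, 0.653, 0.758, 0.002]
wrist_force: [5.2, 0.6, 2.7]
opening: 0.285
0.86 [516.60990826  30.3230975  147.84653462] 9.65110325703007
0.65 [517.51150516  31.42406368 148.36655922] 10.651082050933708
```

```bash
python3 -m pendant '[[[0,0,0,0,22],[0,0,0,0,20],[0,0,0,0,18],[0,0,0,0,16],[0,0,0,0,14],[0,0,0,0,14]]]'
python3 - <<'E'
from h import *
from geo import *
for n_ in('scene','top'):
    c=cam(n_,n_+'11.png')
    for d in spotter.tip_of(n_,'opening')[:1]: print(d['confidence'],1000*w(c,d['at']),ang(1000*w(c,d['at'])))
E
```

```text
time_s: 13.7
eef_pos: [0.4812, 0.0938, 0.1778]
eef_rot: [0.002, 0.653, 0.758, 0.002]
wrist_force: [3.2, 2.1, 6.3]
opening: 0.232
0.64 [512.0265723   26.18913159 144.23082484] 4.782211536960338
0.97 [512.74739159  32.24444616 144.47551894] 6.250815941328825
```

```bash
python3 -m pendant '[[[0,0,0,-3,14],[0,0,0,-3,14],[0,0,0,0,14],[0,0,0,0,14]]]'
python3 - <<'E'
from h import *
from geo import *
for n_ in('scene','top'):
    c=cam(n_,n_+'12.png')
    for d in spotter.tip_of(n_,'opening')[:1]: print(d['confidence'],1000*w(c,d['at']),ang(1000*w(c,d['at'])))
E
```

```text
time_s: 14.4
eef_pos: [0.4811, 0.094, 0.1782]
eef_rot: [0.002, 0.691, 0.722, 0.002]
wrist_force: [0.5, 2.2, 9.9]
opening: 0.218
0.64 [495.86978267  25.93228446 137.66331553] -8.159014160419472
0.9 [499.33484026  31.48576366 139.375728  ] -5.218372591671763
```

```bash
cat > fit.py <<'E'
from h import *
from geo import *
def proj(c,P):
    p=rot(c['orientation']).inv().apply(P/1000-np.array(c['origin'])); return c['cx']+c['f']*p[:,0]/p[:,2],c['cy']+c['f']*p[:,1]/p[:,2]
def fit(c,name):
    im=c['img'].astype(float); hsv=cv2.cvtColor(c['img'],cv2.COLOR_RGB2HSV).astype(float)
    wh=hsv[...,2]*(hsv[...,1]<70)   # bright and unsaturated
    wh=cv2.GaussianBlur(wh.astype(np.float32),(0,0),0.7)
    q=[]
    for e in np.linspace(0,1,40):
        for r,s in ((45+56*e,-27),(45+56*e,27),(45,-27+54*e),(101,-27+54*e)): q.append((r,s))
    q=np.array(q); best=[]
    for th in np.arange(-25,25.1,.5):
        a=np.radians(th);X=np.cos(a)*u+np.sin(a)*t;Y=np.cross(n,X)
        x,y=proj(c,C+q@np.array([X,Y]))
        for dx in np.arange(-3,3.1,.5):
            for dy in np.arange(-3,3.1,.5):
                v=cv2.remap(wh,(x+dx).astype(np.float32)[None],(y+dy).astype(np.float32)[None],1)
                best.append((v.mean(),th,dx,dy))
    best.sort(reverse=True); print(name,'frame',np.round(best[0],2),[b[1] for b in best[1:12]])
    # yellow tab: centroid of yellow pixels near expected
    T=(hsv[...,0]>18)&(hsv[...,0]<34)&(hsv[...,1]>130)&(hsv[...,2]>80)
    x,y=proj(c,(C+117*u-20*n)[None]); yy,xx=np.nonzero(T); k=np.hypot(xx-x,yy-y)<18
    d=best[0]; cen=np.array([xx[k].mean()-d[2],yy[k].mean()-d[3]])
    o=[]
    for th in np.arange(-10,10.1,.5):
        a=np.radians(th);X=np.cos(a)*u+np.sin(a)*t
        x,y=proj(c,np.array([C+117*X-f*n for f in range(5,45,2)])); o.append((np.hypot(x-cen[0],y-cen[1]).min(),th))
    print('  tab',k.sum(),cen,min(o))
E
python3 - <<'E'
from fit import *
for n_ in('scene','top'): fit(cam(n_,n_+'13.png'),n_)
E
```

```text
scene frame [62.  -6.5  1.   0. ] [np.float64(-5.5), np.float64(-4.0), np.float64(-5.0), np.float64(-7.5), np.float64(-7.0), np.float64(-6.0), np.float64(-8.0), np.float64(-4.5), np.float64(-6.0), np.float64(-3.0), np.float64(-3.5)]
  tab 117 [240.48717949 190.8034188 ] (np.float64(0.16830037642699866), np.float64(-0.5))
top frame [103.49  -2.5    3.     1.5 ] [np.float64(-1.5), np.float64(-2.0), np.float64(-3.0), np.float64(-3.5), np.float64(-4.0), np.float64(-1.0), np.float64(-4.5), np.float64(-0.5), np.float64(-3.0), np.float64(-5.0), np.float64(0.0)]
  tab 113 [260.80530973 241.34070796] (np.float64(0.4351717913009215), np.float64(-5.0))
```

```bash
python3 -m pendant '[[[0,0,0,1.5,14],[0,0,0,1.5,14],[0,0,0,0,14],[0,0,0,0,14],[0,0,0,0,45],[0,0,0,0,45],[0,0,40,0,45],[0,0,40,0,45]]]'; python3 -m pendant '[[[-30,0,20,0,45],[-60,0,10,0,45],[-50,0,0,0,45],[0,0,0,0,45]]]'
python3 - <<'E'
from fit import *
for n_ in('scene','top'):
    c=cam(n_,n_+'14.png');fit(c,n_)
    for d in spotter.tip_of(n_,'opening')[:1]: print(d['confidence'],1000*w(c,d['at']),ang(1000*w(c,d['at'])))
a=cv2.imread('pics/scene14.png')[100:230,180:330];b=cv2.imread('pics/top14.png')[190:320,140:290]
cv2.imwrite('pics/c14.png',cv2.resize(cv2.hconcat([a,b]),None,fx=2.6,fy=2.6,interpolation=2))
E
```

```text
time_s: 15.7
eef_pos: [0.4777, 0.0934, 0.2556]
eef_rot: [-0.001, 0.672, 0.74, -0.001]
wrist_force: [0.9, -0.6, -0.4]
opening: 0.522
time_s: 16.2
eef_pos: [0.3363, 0.0937, 0.2855]
eef_rot: [0.0, 0.672, 0.74, 0.0]
wrist_force: [0.6, -0.3, -0.7]
opening: 0.531
scene frame [88.38 -4.    1.    0.  ] [np.float64(-3.0), np.float64(-2.0), np.float64(-3.5), np.float64(-2.5), np.float64(-4.5), np.float64(-5.5), np.float64(-4.5), np.float64(-2.5), np.float64(-3.0), np.float64(-1.0), np.float64(-5.0)]
  tab 118 [240.5        190.83050847] (np.float64(0.1931071529366588), np.float64(-0.5))
0.66 [499.4798851   27.09487062 142.42520107] -4.241428161672108
top frame [132.16  -3.    -0.5    0.5 ] [np.float64(-4.0), np.float64(-2.0), np.float64(-5.0), np.float64(-2.5), np.float64(-3.5), np.float64(-4.0), np.float64(-6.0), np.float64(-2.5), np.float64(-4.5), np.float64(-3.5), np.float64(-5.0)]
  tab 115 [264.27391304 242.36956522] (np.float64(0.940259562622529), np.float64(2.5))
0.93 [502.92244611  30.81890293 139.91829689] -2.434679889796878
```

View pics/c14.png

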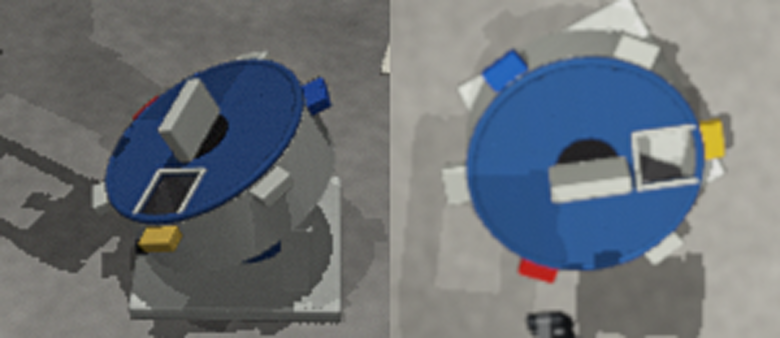

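```bash
python3 -m pendant '[[[47,-25,0,0,45],[47,-25,0,0,45],[48,-30,0,0,45],[0,0,0,0,45],[0,0,0,0,45]]]'
python3 - <<'E'
from fit import *
c=cam('wrist','wrist15.png');fit(c,'wrist'); print(px(c,(C+117*u)/1000),px(c,(C+74*u)/1000),px(c,(C+45*n)/1000))
find('wrist',c,['yellow_tab','yellow_mouth','opening','knob_grip'])
E
```

```text
time_s: 17.02
eef_pos: [0.4809, 0.0134, 0.2844]
eef_rot: [-0.002, 0.673, 0.74, -0.001]
wrist_force: [0.2, -0.0, -0.4]
opening: 0.529
wrist frame [151.82  -4.     3.    -3.  ] [np.float64(-3.5), np.float64(-3.0), np.float64(-3.5), np.float64(-1.0), np.float64(-0.5), np.float64(0.0), np.float64(-2.5), np.float64(-1.5), np.float64(-3.0), np.float64(-4.0), np.float64(-1.0)]
  tab 418 [311.33971292 225.17703349] (np.float64(1.4838287993241734), np.float64(1.0))
[308. 226.] [306. 183.] [278. 103.]
wrist yellow_tab [515.  -9. 130.] 0.9 [310. 220.]
wrist yellow_mouth [506.  30. 147.] 0.79 [307. 182.]
wrist knob_grip [484.  95. 181.] 0.89 [292.  98.]
```

View pics/wrist15.png

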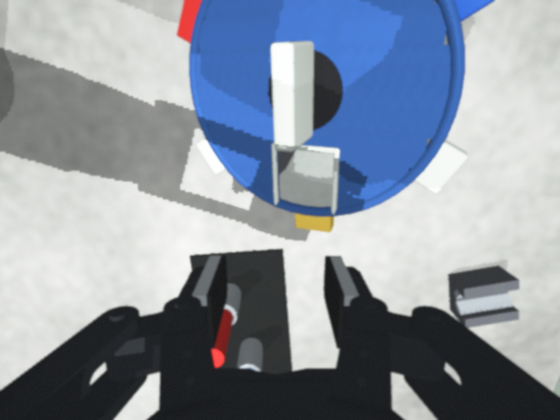

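Run:
```python
from fit import *
c=imaging.camera('wrist'); c['f']=210/np.tan(np.radians(c['vfov'])/2)
im=c['img'][:,:,::-1]
cv2.imwrite('pics/c15.png',cv2.resize(im[80:240,180:440],(780,480),interpolation=2))
def ray(p,ax):
    d=rot(c['orientation']).apply([(p[0]-c['cx'])/c['f'],(p[1]-c['cy'])/c['f'],1]); o=1000*np.array(c['origin'])
    s=((C+ax*n-o)@n)/(d@n); P=o+s*d; return P,np.hypot((P-C)@u,(P-C)@t),ang(P)
hsv=cv2.cvtColor(c['img'],cv2.COLOR_RGB2HSV)
T=((hsv[...,0]>18)&(hsv[...,0]<34)&(hsv[...,1]>130)&(hsv[...,2]>80))[200:250,250:380]
yy,xx=np.nonzero(T); print('tab x',xx.min()+250,xx.max()+250,yy.min()+200,yy.max()+200)
for p in((277,145),(340,148),(276,206),(335,213)): print(p,ray(p,0)[1:])
for p in((296,218),(333,219),(314,224)): print(p,ray(p,-9)[1:])
# drum tabs of other colours (whites at +-60): blue/red etc via dial circle
```

```text
tab x 295 331 214 230
(277, 145) (np.float64(47.751080260206415), np.float64(-30.52371074586874))
(340, 148) (np.float64(51.92463745605161), np.float64(35.985068431309365))
(276, 206) (np.float64(104.48855443379874), np.float64(-17.003652752179153))
(335, 213) (np.float64(103.76110380499605), np.float64(14.52460402260573))
(296, 218) (np.float64(116.10517011573994), np.float64(-7.288134490618866))
(333, 219) (np.float64(113.6030280819707), np.float64(11.029322920956448))
(314, 224) (np.float64(119.31448304713572), np.float64(1.5659179568289754))
```

View pics/c15.png

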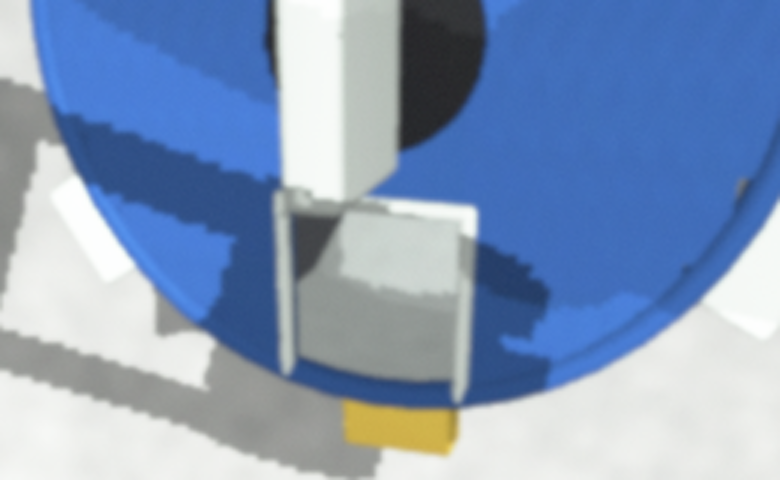

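```bash
python3 -m pendant '[[[-1,40,-10,0,45],[-1,40,-24,0,45],[0,0,-40,0,45],[0,0,-36,0,45],[0,0,0,0,45]]]'; python3 -m pendant '[[[0,0,0,0,14],[0,0,0,0,14],[0,0,0,0,14],[0,0,0,0,14]]]'; python3 -m pendant '[[[0,0,0,2,14],[0,0,0,2,14],[0,0,0,0,14],[0,0,0,0,14]]]'
python3 - <<'E'
from fit import *
for n_ in('scene',):
    c=cam(n_,n_+'16.png');fit(c,n_)
E
python3 -m pendant '[[[0,0,0,0,45],[0,0,0,0,45],[0,0,40,0,45],[0,0,40,0,45],[1,-40,24,0,45],[1,-40,5,0,45],[0,0,0,0,45]]]'
python3 - <<'E'
from fit import *
for n_ in('scene','top','wrist'):
    c=cam(n_,n_+'17.png');fit(c,n_)
    for d in spotter.tip_of(n_,'opening')[:1]: print(d['confidence'],1000*w(c,d['at']),ang(1000*w(c,d['at'])))
a=cv2.imread('pics/wrist17.png')
cv2.imwrite('pics/c17.png',cv2.resize(a[80:240,180:440],(780,480),interpolation=2))
E
```

```text
time_s: 17.95
eef_pos: [0.4765, 0.0939, 0.1737]
eef_rot: [-0.002, 0.672, 0.74, -0.002]
wrist_force: [-0.5, 0.3, -0.5]
opening: 0.527
time_s: 18.45
eef_pos: [0.4812, 0.0935, 0.1782]
eef_rot: [0.002, 0.672, 0.74, 0.002]
wrist_force: [2.8, 2.4, 7.2]
opening: 0.225
time_s: 18.95
eef_pos: [0.4812, 0.0935, 0.1782]
eef_rot: [0.002, 0.646, 0.763, 0.002]
wrist_force: [2.4, 1.8, 5.8]
opening: 0.226
scene frame [71.23  1.5   0.5  -0.5 ] [np.float64(0.5), np.float64(0.0), np.float64(-1.0), np.float64(1.0), np.float64(2.0), np.float64(2.5), np.float64(-0.5), np.float64(1.0), np.float64(2.0), np.float64(3.0), np.float64(2.5)]
  tab 120 [241.         191.41666667] (np.float64(0.18395840763876678), np.float64(0.0))
time_s: 19.88
eef_pos: [0.4806, 0.0114, 0.2848]
eef_rot: [-0.0, 0.647, 0.762, -0.0]
wrist_force: [0.5, 0.4, -0.0]
opening: 0.523
scene frame [59.86  0.5   1.   -0.5 ] [np.float64(-1.0), np.float64(-0.5), np.float64(0.0), np.float64(1.5), np.float64(-2.0), np.float64(1.0), np.float64(2.0), np.float64(2.5), np.float64(1.0), np.float64(-1.5), np.float64(1.0)]
  tab 115 [240.62608696 191.4913
[... 211 characters left out ...]
4(-20.5), np.float64(-20.0), np.float64(-21.5), np.float64(-19.5), np.float64(-20.0), np.float64(-21.0), np.float64(-20.5), np.float64(-21.5), np.float64(-19.0)]
  tab 111 [260.76576577 240.02702703] (np.float64(0.3986912429559676), np.float64(-3.0))
0.69 [503.56258053  29.744273   141.75552263] -1.4453749860376077
wrist frame [152.41   2.     0.     3.  ] [np.float64(2.5), np.float64(1.5), np.float64(2.0), np.float64(2.5), np.float64(3.0), np.float64(1.0), np.float64(1.5), np.float64(1.5), np.float64(1.0), np.float64(3.0), np.float64(2.5)]
  tab 408 [312.02941176 222.78186275] (np.float64(0.35375851227617955), np.float64(0.5))
0.41 [486.49662472  91.94342763 181.74322606] 59.372518548693876
```

View pics/c17.png

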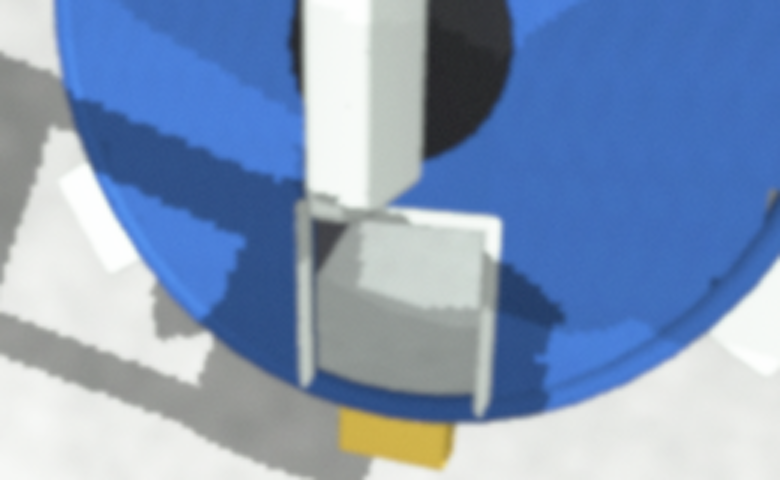

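```bash
python3 -m pendant '[[[2.5,-56,-5,0,70],[2.5,-56,-5,0,70],[2.5,-56,-5,0,70],[2.5,-56,-5,0,70],[2.5,-56,-5,0,70],[2.5,-56,-5,0,70],[2.5,-56,-5,0,70],[2.5,-56,-5,0,70]]]'; python3 -m pendant '[[[0,0,0,0,70],[0,0,0,0,70]]]'
python3 - <<'E'
from h import *
c=cam('wrist','wrist18.png'); find('wrist',c,['gauge_yellow','gauge_blue','gauge_red']); find('wrist',c,['gauge_yellow'],'recognise')
hsv=cv2.cvtColor(c['img'],cv2.COLOR_RGB2HSV)
T=((hsv[...,0]>18)&(hsv[...,0]<34)&(hsv[...,1]>130)&(hsv[...,2]>60)).astype(np.uint8)
k,l,s,ce=cv2.connectedComponentsWithStats(T)
for i in range(1,k):
    if s[i][4]>60: print(s[i],ce[i])
for z in(6,61,136): print(z,px(c,[.501,-.362,z/1000]))
E
```

```text
time_s: 21.18
eef_pos: [0.5014, -0.4355, 0.2441]
eef_rot: [-0.0, 0.646, 0.764, 0.0]
wrist_force: [0.7, -0.1, -0.0]
opening: 0.818
time_s: 21.42
eef_pos: [0.5011, -0.4335, 0.244]
eef_rot: [-0.001, 0.646, 0.763, 0.0]
wrist_force: [0.5, 0.5, -0.1]
opening: 0.818
wrist gauge_yellow [ 499. -359.  138.] 0.74 [291. 110.]
[280  92  31  34 783] [295.4137931  108.04086845]
6 [286. 113.]
61 [288. 113.]
136 [292. 114.]
```

View pics/wrist18.png

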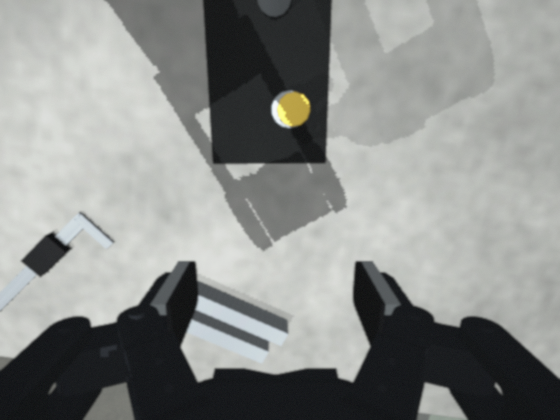

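```bash
python3 -m pendant '[[[1,38,-20,0,60],[0.7,38,-20,0,60],[0,0.6,-35,0,60],[0,0,-35,0,60],[0,0,-34,0,60],[0,0,0,0,60]]]';python3 -m pendant '[[[0,0,0,0,30],[0,0,0,0,20],[0,0,0,0,14],[0,0,0,0,14]]]'
python3 - <<'E'
from h import *
for n in('scene','wrist'):
    c=cam(n,n+'19.png'); find(n,c,['gauge_yellow'])
E
```

```text
time_s: 22.42
eef_pos: [0.5012, -0.3556, 0.0983]
eef_rot: [-0.003, 0.646, 0.763, 0.0]
wrist_force: [-0.1, -0.7, -0.5]
opening: 0.706
time_s: 22.92
eef_pos: [0.5032, -0.3592, 0.1032]
eef_rot: [0.002, 0.646, 0.763, -0.0]
wrist_force: [-2.8, 1.3, 7.3]
opening: 0.262
wrist gauge_yellow [ 503. -358.    8.] 0.89 [276. 211.]
```

```bash
python3 -m pendant '[[[0,0,25,0,14],[0,0,40,0,14],[0,0,50,0,14],[0,0,0,0,14],[0,0,0,0,14]]]'
python3 - <<'E'
from h import *
for n in('scene','wrist'):
    c=cam(n,n+'20.png'); find(n,c,['gauge_yellow','gauge_blue'])
o=monitor.get_obs();print(o['eef_pos'])
a=cv2.imread('pics/scene20.png')[180:400,60:280];b=cv2.imread('pics/wrist20.png')
cv2.imwrite('pics/c20.png',cv2.hconcat([cv2.resize(a,(420,420),interpolation=2),cv2.resize(b[:, :],(380,420))]))
E
```

```text
time_s: 23.75
eef_pos: [0.5022, -0.3574, 0.215]
eef_rot: [-0.001, 0.646, 0.763, 0.0]
wrist_force: [-0.8, 0.1, -4.1]
opening: 0.264
scene gauge_yellow [ 502. -355.  118.] 0.76 [140. 291.]
scene gauge_blue [ 469. -258.    4.] 0.73 [167. 284.]
wrist gauge_yellow [ 495. -355.  120.] 0.92 [268. 210.]
wrist gauge_blue [ 470. -256.    8.] 0.75 [261.  77.]
[ 0.50211703 -0.35752741  0.21433539]
```

```bash
cat > ins.py <<'E'
from geo import *
a=np.linspace(0,2*np.pi,48,endpoint=False)
def cyl(r,z0,z1,k): return np.array([(r*np.cos(b),r*np.sin(b),z) for z in np.linspace(z0,z1,k) for b in a])
G=np.vstack([cyl(17,0,55,56),cyl(12,55,130,76)])
def clear(x,y,z):
    P=G+[x,y,z]-C; X=P@u;Y=P@t;Z=P@n;r=np.hypot(X,Y)
    m=(Z>-5)&(Z<4); o=np.minimum(np.minimum(26-abs(Y),X-46),100-r)[m]
    k=Z<=-5; c=np.minimum(np.minimum(X*.5-abs(Y)*.866-1.5,r-42),104-r)[k]
    return (o.min() if m.any() else 99, c.min() if k.any() else 99, Z.min()+71)
def floorz(x,y):
    P=G+[x,y,0]-C; return ((-71-(P@n))/n[2]).max()
if __name__=='__main__':
    res=[]
    for x in np.arange(480,530,2):
        for y in np.arange(5,60,2):
            zf=floorz(x,y); cl=[clear(x,y,z)[:2] for z in np.arange(zf,zf+90,6)]
            cl=np.array(cl); res.append((cl.min(),cl[:,0].min(),cl[:,1].min(),x,y,zf))
    res.sort(reverse=True)
    for r in res[:6]: print(np.round(r,1))
    print(C+74*u, 'mouth'); P=C+74*u-71*n; print('floor',P)
E
python3 ins.py
```

```text
[  0.9   1.9   0.9 508.   33.   74. ]
[  0.6   2.3   0.6 508.   31.   73.5]
[2.00e-01 1.50e+00 2.00e-01 5.08e+02 3.50e+01 7.45e+01]
[1.00e-01 1.00e-01 1.00e+00 5.10e+02 3.10e+01 7.44e+01]
[-3.00e-01 -3.00e-01  2.90e+00  5.10e+02  3.30e+01  7.49e+01]
[-4.00e-01  4.50e+00 -4.00e-01  5.06e+02  3.10e+01  7.27e+01]
[505.31955548  28.82366346 142.58802308] mouth
floor [532.44677879  44.08272657  78.77364579]
```

Run:
```python
from ins import *
for z in range(170,66,-8):
    b=max((min(clear(x,y,z)),x,y,clear(x,y,z)) for x in np.arange(490,540,1.) for y in np.arange(10,60,1.))
    print(z,np.round(b[:3],1),np.round(b[3],1))
```

```text
170 [ 98.1 490.   10. ] [99.  99.  98.1]
162 [ 90.9 490.   10. ] [99.  99.  90.9]
154 [ 83.7 490.   10. ] [99.  99.  83.7]
146 [ 76.5 490.   10. ] [99.  99.  76.5]
138 [  7.3 504.   28. ] [ 7.3 14.6 60.1]
130 [  5.4 506.   27. ] [ 5.4  9.3 52.4]
122 [  5.4 506.   27. ] [ 5.4  7.8 45.2]
114 [  5.4 506.   27. ] [ 5.4  6.3 38. ]
106 [  5.4 505.   32. ] [ 5.4  7.5 30.1]
98 [  5.5 506.   30. ] [ 5.5  5.7 23. ]
90 [  6.2 509.   33. ] [ 6.2  6.2 14. ]
82 [  4.8 510.   33. ] [5.3 4.8 6.4]
74 [  0.7 507.   31. ] [9.  0.7 0.8]
```

```bash
python3 -m pendant '[[[0,0,35,0,14],[0,20,31,0,14],[0,45,0,0,14],[0,55,0,0,14],[0,55,0,0,14],[1,55,0,0,14],[1,55,0,0,14],[1,50,0,0,14]]]';python3 -m pendant '[[[1,35,0,0,14],[0,16.5,0,0,14],[0,0,0,0,14],[0,0,0,0,14]]]'
python3 - <<'E'
from fit import *
for n_ in('scene','top','wrist'):
    c=cam(n_,n_+'21.png'); find(n_,c,['gauge_yellow','opening'])
    hsv=cv2.cvtColor(c['img'],cv2.COLOR_RGB2HSV)
    T=((hsv[...,0]>18)&(hsv[...,0]<34)&(hsv[...,1]>130)&(hsv[...,2]>60)).astype(np.uint8)
    k,l,s,ce=cv2.connectedComponentsWithStats(T)
    for i in range(1,k):
        if s[i][4]>25: print(s[i],ce[i])
    e=np.array(monitor.get_obs()['eef_pos'])
    for d in(-.095,-.040,-.02,.03): print(d,px(c,e+[0,0,d]))
print(e)
E
```

```text
time_s: 25.05
eef_pos: [0.5052, -0.021, 0.2815]
eef_rot: [-0.0, 0.646, 0.763, 0.0]
wrist_force: [0.2, -0.0, -3.7]
opening: 0.262
time_s: 25.55
eef_pos: [0.5067, 0.0274, 0.2816]
eef_rot: [0.0, 0.647, 0.763, -0.0]
wrist_force: [-0.6, -0.4, -3.3]
opening: 0.264
scene gauge_yellow [509.  29. 185.] 0.78 [245. 161.]
scene gauge_yellow [ 468. -256.    5.] 0.29 [167. 283.]
scene opening [505.  27. 142.] 0.86 [245. 174.]
[235 114  12  32 257] [240.19066148 130.47470817]
[233 187  17  10 135] [241.33333333 191.51851852]
-0.095 [244. 161.]
-0.04 [242. 142.]
-0.02 [242. 136.]
0.03 [240. 118.]
top opening [507.  31. 145.] 0.82 [245. 248.]
[259 236   9   6  43] [263.44186047 238.60465116]
[ 38 314   6  13  55] [ 40.6        319.54545455]
-0.095 [245. 249.]
-0.04 [243. 250.]
-0.02 [243. 251.]
0.03 [241. 252.]
wrist gauge_yellow [503.  31. 189.] 0.95 [272. 209.]
[ 245  220   62  116 5430] [274.53830571 282.2854512 ]
-0.095 [276. 212.]
-0.04 [276. 240.]
-0.02 [276. 254.]
0.03 [276. 307.]
[0.50662471 0.02823192 0.28179324]
```

```bash
python3 -m pendant '[[[-0.5,0.5,-20,0,14],[0,0,-20,0,14],[0,0,-10,0,14],[0,0,0,0,14]]]';python3 -m pendant '[[[0,0,-8,0,14],[0,0,-8,0,14],[0,0,0,0,14]]]'; python3 -m pendant '[[[0,0,-8,0,14],[0,0,-5,0,14],[0,0,0,0,14]]]'
```

```text
time_s: 26.5
eef_pos: [0.5057, 0.0291, 0.2312]
eef_rot: [-0.001, 0.646, 0.763, -0.0]
wrist_force: [-0.9, 0.4, -2.7]
opening: 0.265
time_s: 26.88
eef_pos: [0.5056, 0.0291, 0.215]
eef_rot: [-0.001, 0.646, 0.763, -0.0]
wrist_force: [0.7, -0.9, -2.3]
opening: 0.265
time_s: 27.25
eef_pos: [0.5057, 0.0291, 0.2022]
eef_rot: [-0.001, 0.646, 0.763, -0.0]
wrist_force: [-1.2, 0.6, -3.6]
opening: 0.262
```

```bash
python3 -m pendant '[[[0,1,-9,0,14],[0,0,0,0,14],[3,2,-8,0,14],[0,0,0,0,14]]]';python3 -m pendant '[[[1.5,1.5,-5,0,14],[0,0,0,0,14],[0,0,0,0,14]]]'
python3 - <<'E'
from h import *
c=cam('scene','scene22.png'); find('scene',c,['gauge_yellow','opening'])
c=cam('wrist','wrist22.png'); find('wrist',c,['gauge_yellow','opening'])
E
```

```text
time_s: 27.75
eef_pos: [0.5088, 0.0322, 0.185]
eef_rot: [-0.001, 0.646, 0.763, -0.0]
wrist_force: [0.6, -0.4, -3.1]
opening: 0.262
time_s: 28.12
eef_pos: [0.5107, 0.0335, 0.1808]
eef_rot: [0.0, 0.646, 0.763, -0.0]
wrist_force: [0.4, -0.8, -2.9]
opening: 0.263
scene gauge_yellow [510.  35.  85.] 0.63 [249. 190.]
scene opening [509.  28. 146.] 0.67 [246. 173.]
wrist gauge_yellow [507.  36.  89.] 0.56 [271. 210.]
```

```bash
python3 -m pendant '[[[0,0,-4,0,14],[0,0,-3,0,14],[0,0,0,0,14]]]';python3 -m pendant '[[[0,0,-2,0,14],[0,0,0,0,14]]]'; python3 -m pendant '[[[0,0,-2,0,14],[0,0,0,0,14]]]'
```

```text
time_s: 28.8
eef_pos: [0.5103, 0.0336, 0.1733]
eef_rot: [-0.0, 0.646, 0.763, -0.0]
wrist_force: [-0.5, 0.0, -3.1]
opening: 0.262
time_s: 29.05
eef_pos: [0.5105, 0.0335, 0.1716]
eef_rot: [-0.0, 0.646, 0.763, -0.0]
wrist_force: [-0.9, -1.2, -3.1]
opening: 0.265
time_s: 29.3
eef_pos: [0.5105, 0.0335, 0.1696]
eef_rot: [-0.0, 0.646, 0.763, -0.0]
wrist_force: [-0.3, 0.6, -2.6]
opening: 0.26
```

```bash
python3 -m pendant '[[[0,0,-2,0,14],[0,0,0,0,14]]]'; python3 -m pendant '[[[0,0,-2,0,14],[0,0,0,0,14]]]'
```

```text
time_s: 29.55
eef_pos: [0.511, 0.0334, 0.1688]
eef_rot: [0.0, 0.646, 0.763, 0.0]
wrist_force: [-2.5, 0.4, 3.8]
opening: 0.262
time_s: 29.8
eef_pos: [0.5116, 0.0331, 0.1685]
eef_rot: [0.001, 0.646, 0.763, 0.0]
wrist_force: [-6.2, -0.7, 16.5]
opening: 0.263
```

```bash
python3 -m pendant '[[[2,0,2,0,14],[2,0.5,1,0,14],[2,0,1,0,14],[0,0,0,0,14]]]'
python3 - <<'E'
from h import *
from ins import *
e=1000*np.array(monitor.get_obs()['eef_pos']); print(e, np.round(clear(e[0],e[1],e[2]-95),1), floorz(e[0],e[1]))
for z in(-95,-95+71): P=e+[0,0,z]-C; print(P@u,P@t,P@n)
E
```

```text
time_s: 30.3
eef_pos: [0.5138, 0.0338, 0.1692]
eef_rot: [-0.003, 0.646, 0.763, -0.003]
wrist_force: [-8.7, -1.8, 5.3]
opening: 0.259
[513.77841326  33.78419459 169.19715994] [ 0.9  3.8 -2.2] 76.66618752300518
81.36137209440435 -19.847946229922137 -65.76730597493405
70.29531496085916 9.242733221730276 -1.9529286876931882
```

```bash
python3 -m pendant '[[[-2,0,-1,0,14],[0,0,0,0,14]]]'; python3 -m pendant '[[[0,0,0,0,24],[0,0,0,0,26],[0,0,0,0,28],[0,0,0,0,30],[0,0,0,0,32],[0,0,0,0,34],[0,0,0,0,36],[0,0,0,0,38]]]'
python3 - <<'E'
from h import *
for n in('scene','wrist'):
    c=cam(n,n+'23.png'); find(n,c,['gauge_yellow','opening'])
a=cv2.imread('pics/scene23.png')[90:240,160:350];b=cv2.imread('pics/wrist23.png')
cv2.imwrite('pics/c23.png',cv2.hconcat([cv2.resize(a,(430,340),interpolation=2),cv2.resize(b,(370,340))]))
E
```

```text
time_s: 30.55
eef_pos: [0.5129, 0.0337, 0.169]
eef_rot: [-0.001, 0.646, 0.763, -0.002]
wrist_force: [-7.8, -1.3, 7.2]
opening: 0.266
time_s: 31.55
eef_pos: [0.5146, 0.034, 0.1688]
eef_rot: [-0.0, 0.646, 0.763, 0.0]
wrist_force: [-0.6, 0.1, 0.5]
opening: 0.443
scene opening [506.  30. 145.] 0.59 [245. 173.]
wrist gauge_yellow [508.  32.  73.] 0.82 [267. 213.]
```

```bash
python3 -m pendant '[[[-3,-0.5,1,0,40],[-3,-0.5,1,0,42],[-3,-0.5,1,0,44],[-3,-0.5,1,0,46],[-3,0,1,0,48],[0,0,0,0,52],[0,0,0,0,52]]]'
python3 - <<'E'
from h import *
from geo import *
for n_ in('scene','wrist','top'):
    c=cam(n_,n_+'24.png'); find(n_,c,['gauge_yellow','opening'])
    hsv=cv2.cvtColor(c['img'],cv2.COLOR_RGB2HSV)
    T=((hsv[...,0]>18)&(hsv[...,0]<34)&(hsv[...,1]>130)&(hsv[...,2]>60)).astype(np.uint8)
    k,l,s,ce=cv2.connectedComponentsWithStats(T)
    for i in range(1,k):
        if s[i][4]>25: print(s[i],ce[i])
    e=np.array(monitor.get_obs()['eef_pos'])
    F=C+74*u-71*n
    print('upright in drum top/mid',px(c,(F+130*n)/1000),px(c,(F+95*n)/1000), 'vertical top',px(c,[.513,.034,.205]),px(c,[.513,.034,.17]))
print(e)
E
```

```text
time_s: 32.72
eef_pos: [0.4996, 0.032, 0.1739]
eef_rot: [0.0, 0.646, 0.763, 0.0]
wrist_force: [-0.0, -0.0, 0.6]
opening: 0.608
scene gauge_yellow [ 468. -258.    8.] 0.18 [167. 283.]
scene opening [507.  28. 146.] 0.96 [245. 173.]
[229 155  19  27 246] [237.8699187  168.51219512]
[233 187  17  10 134] [241.32835821 191.55223881]
upright in drum top/mid [233. 157.] [240. 167.] vertical top [247. 154.] [248. 165.]
wrist gauge_yellow [510.  37.  74.] 0.91 [291. 207.]
wrist opening [486.  95. 183.] 0.65 [268. 133.]
[ 212  226  110  122 5949] [258.16557405 291.58648512]
upright in drum top/mid [230. 324.] [266. 277.] vertical top [311. 311.] [304. 269.]
top opening [528.  45.  80.] 0.72 [242. 238.]
top opening [506.  30. 141.] 0.61 [246. 248.]
[259 236   9   8  55] [263.49090909 239.45454545]
[ 38 314   6  13  53] [ 40.54716981 319.77358491]
upright in drum top/mid [250. 260.] [248. 253.] vertical top [242. 246.] [243. 246.]
[0.49961681 0.03202995 0.17376928]
```

```bash
python3 -m pendant '[[[-4,-2,2,0,58],[-4,-3,2,0,64],[-2,-3,2,0,66],[0,0,0,0,66],[0,0,0,0,66]]]'; python3 -m pendant '[[[-5,-3,12,0,66],[-7,-4,16,0,66],[-8,-4,20,0,66],[-8,-4,30,0,66],[-10,0,50,0,66],[-40,0,30,0,66],[-40,0,0,0,66],[0,0,0,0,66]]]'
python3 - <<'E'
from fit import *
for n_ in('scene','top','wrist'):
    c=cam(n_,n_+'25.png'); find(n_,c,['gauge_yellow','gauge_blue','gauge_red','vee_block']);fit(c,n_)
    hsv=cv2.cvtColor(c['img'],cv2.COLOR_RGB2HSV)
    T=((hsv[...,0]>18)&(hsv[...,0]<34)&(hsv[...,1]>130)&(hsv[...,2]>60)).astype(np.uint8)
    k,l,s,ce=cv2.connectedComponentsWithStats(T)
    for i in range(1,k):
        if s[i][4]>25: print(s[i],ce[i])
a=cv2.imread('pics/scene25.png')[90:240,170:340];b=cv2.imread('pics/top25.png')[180:330,140:310]
cv2.imwrite('pics/c25.png',cv2.resize(cv2.hconcat([a,b]),(798,352),interpolation=2))
print(monitor.get_obs()['eef_pos'])
E
```

```text
time_s: 33.8
eef_pos: [0.4897, 0.024, 0.1799]
eef_rot: [0.0, 0.646, 0.763, 0.0]
wrist_force: [-0.2, 0.4, -0.3]
opening: 0.773
time_s: 34.8
eef_pos: [0.3702, 0.009, 0.3397]
eef_rot: [0.002, 0.646, 0.763, 0.001]
wrist_force: [0.3, 1.0, 0.1]
opening: 0.771
scene gauge_yellow [482.  94. 177.] 0.27 [251. 145.]
scene gauge_blue [ 471. -257.    6.] 0.66 [168. 284.]
scene gauge_red [ 433. -171.    8.] 0.88 [178. 252.]
scene vee_block [ 773. -130.   -0.] 0.98 [308. 301.]
scene frame [66.04 -0.5   1.5  -0.5 ] [np.float64(0.5), np.float64(-1.0), np.float64(0.0), np.float64(-2.0), np.float64(1.5), np.float64(-1.5), np.float64(1.0), np.float64(0.0), np.float64(2.0), np.float64(-1.5), np.float64(-2.5)]
  tab 161 [240.33229814 187.79192547] (np.float64(0.6516385525627817), np.float64(2.0))
[229 155  18  27 247] [237.71659919 168.42510121]
[233 187  17  10 138] [241.2826087  191.50724638]
top gauge_yellow [507.  32.  69.] 0.64 [247. 246.]
top gauge_blue [ 466. -255.    5.] 0.65 [356. 261.]
top gauge_red [ 426. -173.    8.] 0.47 [326. 276.]
top vee_block [ 779. -131.    4.] 0.58 [310. 145.]
top frame
[... 486 characters left out ...]
8.  37.  71.] 0.68 [389. 168.]
wrist gauge_blue [ 472. -252.    6.] 0.87 [310. 329.]
wrist gauge_red [ 432. -170.    6.] 0.74 [294. 282.]
wrist gauge_red [517. -12. 129.] 0.48 [402. 221.]
wrist vee_block [ 777. -129.   -4.] 0.85 [508. 288.]
wrist vee_block [534.  47.  77.] 0.69 [414. 164.]
wrist frame [177.04   1.5    1.    -2.  ] [np.float64(1.0), np.float64(0.5), np.float64(1.0), np.float64(1.5), np.float64(0.5), np.float64(1.0), np.float64(0.5), np.float64(2.0), np.float64(2.0), np.float64(1.5), np.float64(1.0)]
  tab 726 [401.43939394 215.40082645] (np.float64(0.06926941590111198), np.float64(-0.5))
[ 385  175   34   54 1236] [400.07928803 203.28640777]
[0.37162374 0.0090527  0.33770211]
```

View pics/c25.png

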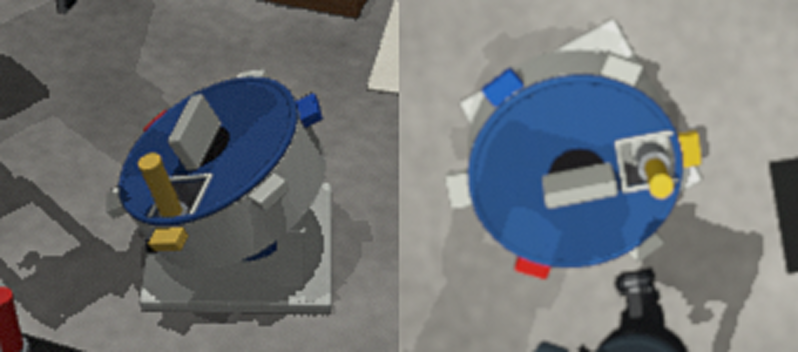

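```bash
python3 -c "
from bench import order; print(order.hand_in())"
```

```text
the job is handed in; nothing more can be done
None
```

The yellow gauge is down in the yellow compartment, released, and the job is handed in after about 35 s on the robot's clock. It rests against the edge of the opening, though, rather than standing square.

**Cover:** I pushed the white knob counter-clockwise and overshot by about 10 degrees. I then gripped the knob lightly to bring the cover back into line. After release, the scene, top and wrist fits put the opening within about 1.5 degrees of the yellow compartment, which is close to how well I can measure it.

**Gauge:** I gripped it by its yellow handle and lowered it upright, steel end first, through the opening. I kept hold until it touched the floor. The push back at contact was about 16 N and pointed along the tilted floor's normal. I then opened the fingers slowly so the gauge settled instead of dropping.

**Last checks:**
- **Gauge position:** the final picture shows it standing in the yellow compartment, with its handle out through the opening. The network's estimates put the middle of its underside about 3 mm above the floor and 27 mm to the downhill side of the compartment's centre. That fits a gauge resting on the sloping floor, because the tool could not tilt to match the drum.
- **Other things:** the red and blue gauges and the vee block were found where they started, and the gripper was clear of everything.
- **Readings that disagreed:** my last yellow-tab angle readings from the scene and top cameras (+2 and -10 degrees) were spoiled because the yellow handle was counted with the tab. The wrist reading (-0.5 degrees), and the tab's unchanged position in the scene picture, showed no sign that the drum had turned.

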